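# Grade the milling balls with the slotted sieve

## Robot

A 7-joint arm with a two-finger parallel gripper is mounted at the origin on the work surface. World frame = base frame: x ahead of the robot, y to its left, z up, the work surface at z = 0. Lengths are in m, angles in rad, forces in N, time in s.
With the tool pointing down it reaches from about 0.35 to 0.9 m from the base axis. Payload 8.1 kg.
Tool frame: the origin (TCP) lies between the finger pads; the fingertips stand 8 mm ahead of it and the grasp point (between the pads) lies 11 mm behind it; z points along the fingers, y is the line along which they close (so a half turn about z gives the same grasp; the last joint's range is limited). The gripper opens to 85 mm and grips with 20 to 120 N. Pads are 22 mm wide; open, the fingers measure 114 mm over their backs; the gripper's body (76 mm by 85 mm) begins 54 mm behind the grasp point. The pads swing forward as they close: fully open they stand 13 mm farther back than shut.
Start: joints at [-0.103, 0.434, 0.025, 1.573, -0.012, 1.134, -0.075], TCP at [0.625, -0, 0.239] pointing down, gripper open.
Joint ranges: [-2.62, 2.62], [-0.44, 2.09], [-1.27, 1.32], [0.08, 2.57], [-1.32, 4.46], [0.12, 2], [-2.74, 2.74]. Speed limits (rad/s): [2.22, 2.22, 3.01, 3.01, 3.14, 3.14, 3.14].

## Interface

Orientations are given as a rotation vector (axis times angle).
In Python, from workcell import ctrl gives the robot as it stands. The module is installed in compiled form; this text tells all that it offers.
- The arm moves only by the tool jog_arm, never from a script. Its argument "motion" is a list of rows, each an object with "fingers": the opening, from -1 (shut) to 1 (fully open); "dp": the shift along the world's x, y, z in units of 30 mm (1.0 is 30 mm), a list of three; "turn": the turn, a rotation vector about the world's x, y, z in units of 8 degrees (1.0 is 8 degrees), a list of three. In form: [{"fingers": fingers, "dp": [tx, ty, tz], "turn": [ax, ay, az]}, ...]. A call has 1 to 8 rows; each row shifts and turns the commanded pose from where the row before left it; what a row does not reach is not made up. A row lasts 1/8 s, in which the tool goes at most 62.5 mm and 10.7 degrees, less where a joint would pass 70% of its speed; a pose out of reach is approached as far as the arm can. A call is refused whole if a number of a shift passes 1 or a number of a turn 1, either way. A call with a gripper value outside its range is refused whole. The fingers move at their own pace and stop on an object; "force" is the grip in N (left out, the last holds). Time passes only in rows, so rows that do not move let the fingers close. It gives the time, the measured TCP pose, the force, the opening and the grip force at its end, in the units of the state.
- ctrl.get_obs(): the state, without advancing time (a new reading comes with each control period).
- ctrl.grab_frame(name): name is "scene" or "side" or "wrist"; returns the picture (400x640x3 uint8, blue, green, red); there is no depth.
- ctrl.calibration(name): a dict with "fx", "fy", "cx", "cy" (pixels), "T" (4x4, takes a point from camera to world coordinates). Camera axes: x right, y up, looking along -z (the intrinsics and any distortion apply to the point x, -y, -z); pixel columns grow to the right and rows downward; lengths in m; the calibration is good to about 2 mm. The wrist camera is an equidistant fisheye: a pixel r from the principal point sees the ray r / f radians off the axis. A picture is of the moment at which its call begins: read the wrist's pose just before it. calibration takes no time and is no camera call; for the wrist camera it gives the pose at the moment of the call.
- ctrl.finish_job(): hands the job in; it is judged then, once.
The state is a dict: "t": time; "joints": joint angles; "joint_vel": joint speeds; "joint_torque": joint torques, N m; "ee_pos": TCP position; "tool_rot": TCP orientation; "contact_force": force on the tool from outside, world axes, zero at the start; "moment": the same for the moment, N m; "width": opening from 0.0 (shut) to 1.0 (fully open); "grasp_force": force on a finger pad.
Only numpy, scipy, OpenCV 4.12 (cv2) and the standard library are available. Lean on these libraries where they do the work, as an engineer would, in place of code of your own. Each camera call takes 0.05 s, during which the arm holds its last target. There are 200 camera calls.

## Task

Grade the glaze mill's balls: lift the loaded sieve by its grip bar and, holding it over the round bowl, tilt its closed end down so that the three small balls fall through the slots into the bowl while both large ones stay in the sieve. Then tip the two large balls out of the spout into the rectangular tub, and set the empty sieve back on the middle of its board, standing flat, and let go. Do not touch the balls with the gripper, and leave the other things on the table where they are.

Things in the scene. Friction and masses are not known exactly. Their poses are not given: they have to be found in the camera images.
- sieve_grip (a point): Centre of the loose sieve's (about 0.4 kg) overhead wooden grip bar: 12 mm thick (x), 108 long (y), 24 tall, free on both x sides; 92 mm above the sieve's underside. z up when standing level; x runs along the tray from the spout end (-x) to the closed end (+x). Plywood sides 58 mm tall, x -84 to +90, 108 mm wide outside. Metal floor 70 mm below this point, sloping down 5 degrees to the spout.
- sieve_slots (a point): Middle of the sieve's slots, on the floor, x = +45 mm from the grip bar (same axes). Three slots 24 mm wide run along x between 6 mm bars, from x = +4 to +87 mm, then a wall 62 mm high closes the end. With the closed end tilted down about 0.35 rad all balls roll this way: the small fall through, mostly near the slots' start, the large stay on the bars.
- sieve_spout (a point): Middle of the spout's edge, x = -83 mm and 67 mm below the grip bar's centre (same axes). No end wall: only a lip ramp 24 mm long rising outwards at 25 degrees from an unpierced plate (x = -60 to -10 mm) on which the balls start and stay while level. With the spout end tilted down about 0.55 rad the large balls roll out here, in the -x direction.
- board: Plywood board 220 x 150 mm (x, y), 18 mm thick, fixed to the table, on which the loaded sieve stands at the start. Origin: centre of its underside, z up.
- bowl: Round steel bowl standing loose (0.5 kg), 192 mm across its rim, 140 mm across its foot, 60 mm tall, open above. Origin: centre of its underside.
- tub: Rectangular grey plastic tub standing loose (0.5 kg), 200 x 170 mm (x, y), 70 mm tall, walls and floor 4 mm, open above. Origin: centre of its underside.
- ball_large_1: Large white ceramic milling ball, 38 mm diameter, 100 g; origin at its centre. Starts in the sieve, at the spout end.
- ball_large_2: Large white ceramic milling ball, 38 mm diameter, 100 g; origin at its centre. Starts in the sieve, at the spout end.
- ball_small_1: Small white ceramic milling ball, 20 mm diameter, 15 g; origin at its centre. Starts in the sieve, at the spout end.
- ball_small_2: Small white ceramic milling ball, 20 mm diameter, 15 g; origin at its centre. Starts in the sieve, at the spout end.
- ball_small_3: Small white ceramic milling ball, 20 mm diameter, 15 g; origin at its centre. Starts in the sieve, at the spout end.
- glaze_jar: Bystander to be left alone: round white glaze jar with a steel cap, 64 mm across, 85 mm tall.
- mug: Bystander to be left alone: terracotta mug, 76 mm across, 85 mm tall.
- modelling_tool: Bystander to be left alone: thin wooden-handled spatula lying flat, 170 mm long.
- kiln_post: Bystander to be left alone: short white upright cylinder, 40 mm across, 60 mm tall.
- brush: Bystander to be left alone: brush lying flat, 180 mm long.

How it is judged:
By the outcome, as a careful person would: the job done as asked, in the order asked, and still so for the second after the job is handed in, with the robot touching nothing.
It also fails if it takes over 62 s, if anything falls off the work surface, if the arm or the gripper's body presses on something with over 40 N, if the wrist force passes 120 N, or if a joint passes its speed limit or range.

## Working session

There is one attempt and no reset: what is moved stays moved. The work goes in short steps, Python scripts to look and compute and a tool call to move; the robot and the scene stay as the last step left them, time stands still between calls to the robot, and variables do not carry over. Pictures are saved under pics/ and viewed, at most 10 in all, crops included, and the job is handed in when it is done.

Besides the shell and the picture viewer there is one more tool, called after "Emit:" in YAML: its name, and indented under it one key for each argument. jog_arm: Moves the arm, as the interface text tells. Its arguments: {"type":"object","properties":{"motion":{"type":"array","items":{"type":"object","properties":{"fingers":{"type":"number"},"dp":{"type":"array","items":{"type":"number"}},"turn":{"type":"array","items":{"type":"number"}}}}},"force":{"type":"number"}},"required":["motion"]}

```bash
mkdir -p pics; cat > h.py <<'E'
import numpy as np,cv2
from workcell import ctrl
def ray(c,u,v,fish=False):
    T=np.array(c["T"]);x=(u-c["cx"])/c["fx"];y=(v-c["cy"])/c["fy"]
    if fish:
        r=np.hypot(x,y);s=np.sin(r)/r if r>1e-9 else 1;d=np.array([x*s,-y*s,-np.cos(r)])
    else: d=np.array([x,-y,-1.])
    return T[:3,3],T[:3,:3]@d
def onz(c,u,v,z,fish=False):
    o,d=ray(c,u,v,fish);return o+d*(z-o[2])/d[2]
def proj(c,p):
    T=np.array(c["T"]);q=T[:3,:3].T@(np.array(p)-T[:3,3]);return c["cx"]+c["fx"]*q[0]/-q[2],c["cy"]-c["fy"]*q[1]/-q[2]
E
python3 - <<'E'
from h import *
for n in("scene","side","wrist"):
    c=ctrl.calibration(n);print(n,{k:(np.round(v,3).tolist() if k=="T" else v) for k,v in c.items()})
    cv2.imwrite(f"pics/{n}0.png",ctrl.grab_frame(n))
o=ctrl.get_obs();print(o)
E
```

```text
scene {'fx': 406.02048664828254, 'fy': 406.02048664828254, 'cx': 322.26868877208176, 'cy': 201.65282927720483, 'T': [[0.106, -0.578, 0.809, 1.427], [0.994, 0.044, -0.099, -0.119], [0.021, 0.815, 0.579, 0.728], [0.0, 0.0, 0.0, 1.0]]}
side {'fx': 471.08615932416535, 'fy': 471.08615932416535, 'cx': 318.29401489670374, 'cy': 203.1938969917584, 'T': [[0.806, 0.462, -0.369, 0.103], [-0.591, 0.643, -0.487, -0.597], [0.013, 0.611, 0.792, 1.048], [0.0, 0.0, 0.0, 1.0]]}
wrist {'fx': 309.70691628693146, 'fy': 309.70691628693146, 'cx': 320.0979413524047, 'cy': 196.7127957078101, 'T': [[1.0, -0.0, 0.001, 0.623], [-0.0, 0.961, 0.278, 0.071], [-0.001, -0.278, 0.961, 0.373], [0.0, 0.0, 0.0, 1.0]]}
{'t': 0.15, 'joints': array([-0.10261412,  0.43506835,  0.02499835,  1.57387104, -0.01159353,
        1.13398353, -0.07511573]), 'joint_vel': array([-0.00064796, -0.00143295, -0.00026172, -0.0038814 , -0.00110835,
        0.0008481 , -0.00107272]), 'joint_torque': array([ 1.93215681e-03, -6.70885992e+01,  1.02606665e+00, -3.16448736e+01,
        1.57136447e-02,  9.07747715e-03, -7.57739531e-05]), 'ee_pos': array([ 6.24639734e-01, -5.20551276e-05,  2.38709750e-01]), 'tool_rot': array([-2.22101346e+00, -2.22081509e+00,  1.44767856e-03]), 'contact_force': array([-0.50177146,  0.45010511,  0.20753448]), 'moment': array([0.02104076, 0.01093855, 0.02509054]), 'grasp_force': 0.0, 'width': 0.9983338910928454}
```

View pics/scene0.png

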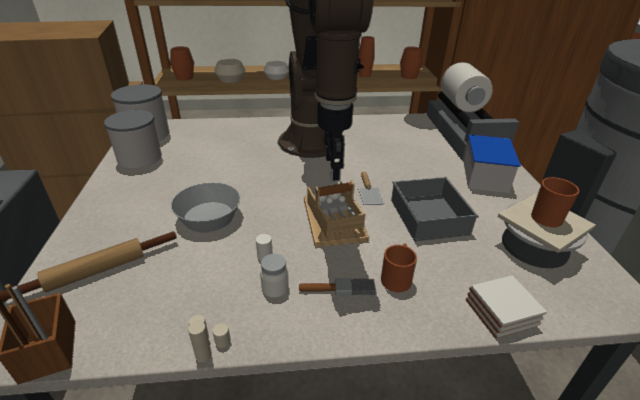

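View pics/side0.png

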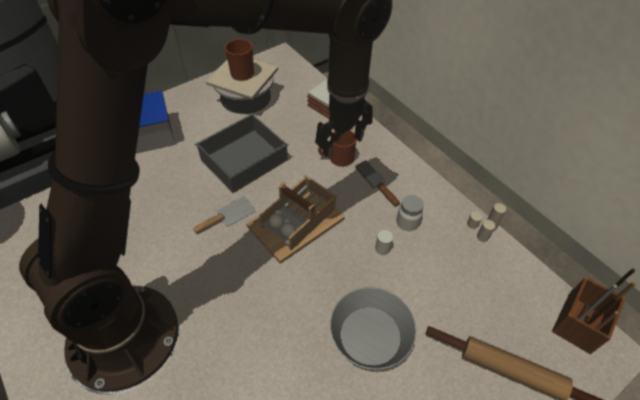

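View pics/wrist0.png

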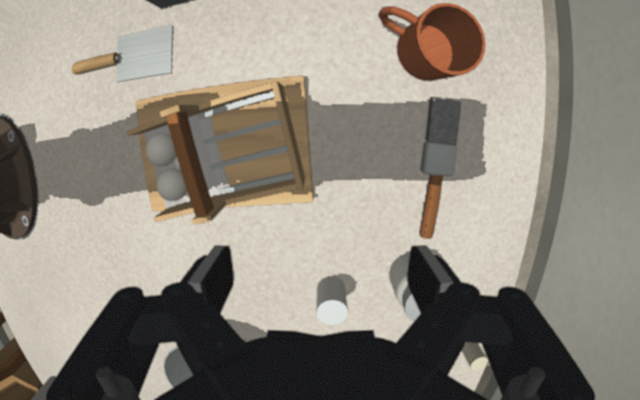

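The views show the sieve with its spout toward -x (wrist: bar from about (175,110) to (203,215), board corners (137,100), (306,77), (312,202), (158,222)). The bowl rim is at side (373,328) and scene (206,209). The tub rim corners are at side (198,150), (253,118), (288,150), (235,187).

```bash
python3 - <<'E'
from h import *
cs={n:ctrl.calibration(n) for n in("scene","side","wrist")}
w=cv2.imread("pics/wrist0.png");hsv=cv2.cvtColor(w,cv2.COLOR_BGR2HSV)
print("bar hsv",hsv[160,190],hsv[130,182],"ply",hsv[90,250],"floor",hsv[122,240])
m=cv2.inRange(hsv,(0,90,20),(18,255,120));m[:, :150]=0;m[:,225:]=0;m[:95]=0;m[225:]=0
n,l,s,ce=cv2.connectedComponentsWithStats(m);k=1+s[1:,4].argmax();print(s[k],ce[k])
ys,xs=np.where(l==k)
P=np.array([onz(cs["wrist"],u,v,.122,True)[:2] for u,v in zip(xs,ys)],np.float32)
print("bar rect",cv2.minAreaRect(P*1000))
print("board corners",[np.round(onz(cs["wrist"],u,v,.018,True)[:2],3).tolist() for u,v in((137,100),(306,77),(312,202),(158,222))])
print("bar ends z.122",[np.round(onz(cs["wrist"],u,v,.122,True)[:2],3).tolist() for u,v in((172,109),(184,107),(193,217),(211,212))])
for n,uv in(("side",((198,150),(253,118),(288,150),(235,187))),("scene",((393,182),(452,179),(475,211),(421,238)))):
    q=np.array([onz(cs[n],u,v,.07)[:2] for u,v in uv]);print("tub",n,np.round(q,3).tolist(),q.mean(0))
# bowl rim: sample rim by hand extremes
for n,uv in(("side",((331,323),(415,330),(373,291),(370,367))),("scene",((172,207),(240,206),(206,188),(206,229)))):
    q=np.array([onz(cs[n],u,v,.06)[:2] for u,v in uv]);print("bowl",n,np.round(q,3).tolist(),q.mean(0))
big=cv2.resize(w[60:240,110:350],None,fx=3.2,fy=3.2,interpolation=2);cv2.imwrite("pics/crop1.png",big)
E
```

```text
bar hsv [ 11 128  68] [ 15 129  65] ply [ 19  95 219] floor [ 17  96 133]
[ 150   95   75  124 2777] [188.22938423 155.00432121]
bar rect ((505.3360595703125, 32.74530029296875), (67.07010650634766, 109.76739501953125), 0.9832735657691956)
board corners [[0.39, 0.096], [0.607, 0.108], [0.613, -0.039], [0.404, -0.068]]
bar ends z.122 [[0.495, 0.077], [0.507, 0.078], [0.507, -0.021], [0.526, -0.016]]
tub side [[0.394, 0.36], [0.592, 0.384], [0.603, 0.211], [0.411, 0.179]] [0.4999187  0.28358407]
tub scene [[0.422, 0.218], [0.418, 0.404], [0.584, 0.407], [0.683, 0.224]] [0.52663672 0.31325573]
bowl side [[0.389, -0.276], [0.529, -0.398], [0.515, -0.271], [0.396, -0.402]] [ 0.457383   -0.33666387]
bowl scene [[0.487, -0.42], [0.497, -0.235], [0.398, -0.339], [0.592, -0.316]] [ 0.49359851 -0.32753053]
```

View pics/crop1.png

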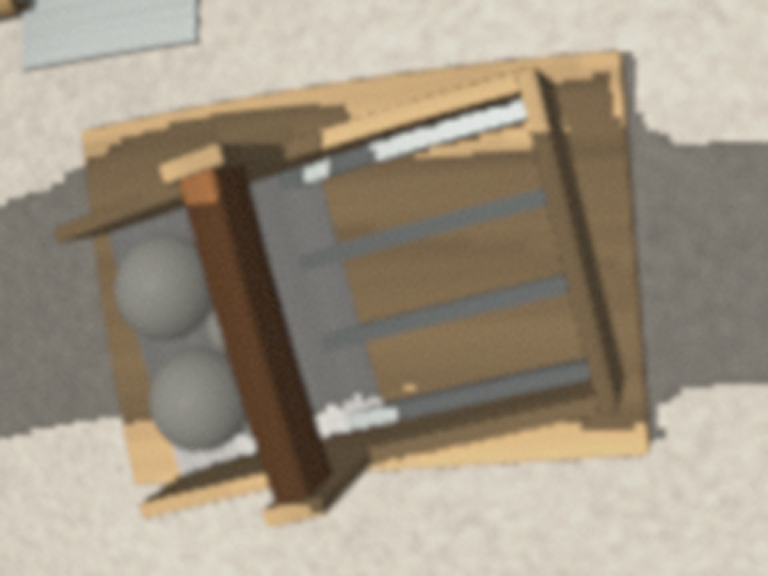

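```bash
cat >> h.py <<'E'
def tri(rs):
    A=np.zeros((3,3));b=np.zeros(3)
    for o,d in rs:
        d=d/np.linalg.norm(d);M=np.eye(3)-np.outer(d,d);A+=M;b+=M@o
    p=np.linalg.solve(A,b);return p,[np.linalg.norm(np.cross(p-o,d/np.linalg.norm(d))) for o,d in rs]
E
python3 - <<'E'
from h import *
cs={n:ctrl.calibration(n) for n in("scene","side","wrist")}
mp=lambda p:(p[0]/3.2+110,p[1]/3.2+60)
W=lambda p,z:onz(cs["wrist"],*mp(p),z,True)[:2]
a,b,c,d=[W(p,.122) for p in((182,178),(220,175),(275,500),(305,498))]
print("bar ctr",(a+b+c+d)/4,"len",np.linalg.norm((a+b)/2-(c+d)/2),"w",np.linalg.norm(a-b),np.linalg.norm(c-d),"dir",np.degrees(np.arctan2(*((a+b-c-d)[::-1])))-90)
s=[W(p,.076) for p in((58,235),(530,70),(620,395),(143,510))];print("sides",np.round(s,3).tolist(),"yaw",np.degrees(np.arctan2(*(s[2]-s[3])[::-1])))
B=[W(p,.018) for p in((85,130),(622,52),(650,455),(135,482))];print("board",np.round(B,3).tolist(),np.mean(B,0),"yaw",[np.degrees(np.arctan2(*v[::-1])) for v in(B[1]-B[0],B[2]-B[3])])
print("tri bowl",tri([ray(cs["side"],373,328),ray(cs["scene"],206,208)]))
print("tri tub",tri([ray(cs["side"],243,152),ray(cs["scene"],433,205)]))
for p in((0,0,0),(.625,0,.239),(.503,.03,.122)):print(p,[np.round(proj(cs[n],p)) for n in("side","scene")])
for n in("scene","side"):
    g=cv2.imread(f"pics/{n}0.png")
    x,y=(160,130) if n=="scene" else (180,100)
    k=g[y:y+125,x:x+330] if n=="scene" else g[y:y+290,x:x+250]
    cv2.imwrite(f"pics/c_{n}.png",cv2.resize(k,None,fx=2.4 if n=="scene" else 2,fy=2.4 if n=="scene" else 2,interpolation=2))
E
```

```text
bar ctr [0.5053418  0.02572534] len 0.0934188065107813 w 0.011955371347750801 0.009523041564021744 dir 11.76755826927716
sides [[0.413, 0.057], [0.581, 0.098], [0.607, -0.002], [0.436, -0.042]] yaw 13.254638838152001
board [[0.389, 0.096], [0.605, 0.109], [0.615, -0.039], [0.397, -0.051]] [0.50158288 0.0285784 ] yaw [np.float64(3.57025455697928), np.float64(3.3275173109365572)]
tri bowl (array([ 0.46565594, -0.33410388,  0.03596856]), [np.float64(0.0004912193078300772), np.float64(0.0004912193078300515)])
tri tub (array([0.50825361, 0.31523846, 0.03708134]), [np.float64(0.005263964940337766), np.float64(0.005263964940337955)])
(0, 0, 0) [array([123., 336.]), array([310., 141.])]
(0.625, 0, 0.239) [array([342., 148.]), array([332., 171.])]
(0.503, 0.03, 0.122) [array([294., 194.]), array([336., 185.])]
```

View pics/c_side.png

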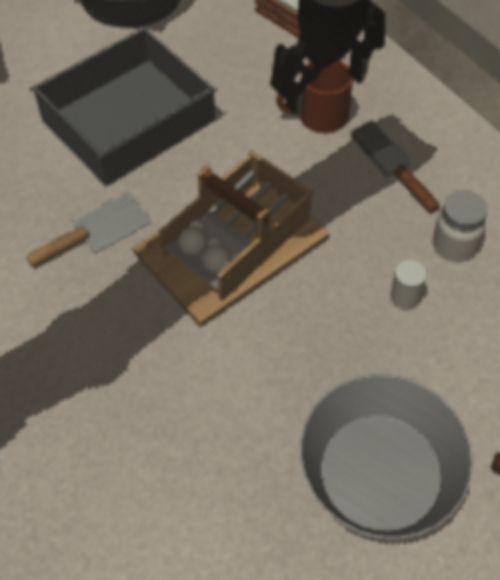

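View pics/c_scene.png

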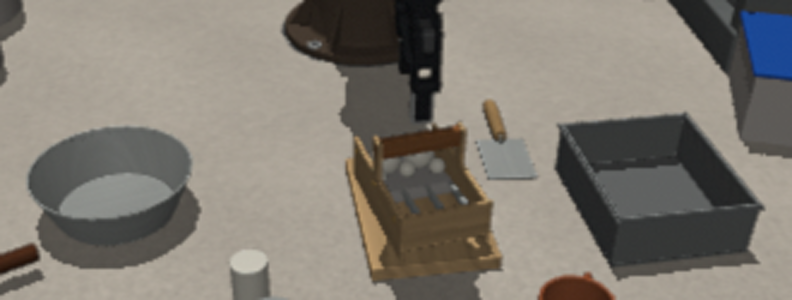

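```bash
python3 - <<'E'
from h import *
cs={n:ctrl.calibration(n) for n in("scene","side","wrist")}
S=lambda u,v,z:onz(cs["side"],180+u/2,100+v/2,z)[:2]
C=lambda u,v,z:onz(cs["scene"],160+u/2.4,130+v/2.4,z)[:2]
for f,uv in((S,((34,91),(145,33),(215,92),(107,150))),(C,((557,125),(687,114),(762,207),(612,224)))):
    q=np.array([f(u,v,.07) for u,v in uv]);print("tub",np.round(q,3).tolist(),q.mean(0),(q[0]+q[2])/2)
for f,uv in((S,((302,453),(470,458),(386,376),(384,535))),(C,((28,175),(191,166),(110,127),(110,211)))):
    q=np.array([f(u,v,.06) for u,v in uv]);print("bowl",np.round(q,3).tolist(),q.mean(0))
print("post",S(410,270,.06),"jar",S(465,205,.085))
E
```

```text
tub [[0.4, 0.378], [0.594, 0.391], [0.611, 0.225], [0.429, 0.219]] [0.50847773 0.30308435] [0.50546607 0.30138186]
tub [[0.422, 0.215], [0.409, 0.39], [0.607, 0.404], [0.624, 0.226]] [0.51539543 0.3086273 ] [0.5146334  0.30958925]
bowl [[0.384, -0.283], [0.53, -0.396], [0.52, -0.265], [0.399, -0.405]] [ 0.45848151 -0.33720437]
bowl [[0.468, -0.425], [0.464, -0.238], [0.37, -0.343], [0.544, -0.322]] [ 0.46154169 -0.33198975]
post [ 0.64122742 -0.16944693] jar [ 0.75260684 -0.14556441]
```

Emit:
jog_arm:
  motion:
    - {"fingers": 0.4, "dp": [-1, 0.3, -0.3], "turn": [0, 0, 0.5]}
    - {"fingers": 0.2, "dp": [-1, 0.3, -0.5], "turn": [0, 0, 0.5]}
    - {"fingers": 0.2, "dp": [-1, 0.25, -0.5], "turn": [0, 0, 0.5]}
    - {"fingers": 0.2, "dp": [-0.95, 0.02, -0.5], "turn": [0, 0, 0.06]}
    - {"fingers": 0.2, "dp": [0, 0, 0], "turn": [0, 0, 0]}
  force: 90

```text
t: 0.78
ee_pos: [0.5038, 0.026, 0.1843]
tool_rot: [-1.965, -2.448, 0.004]
contact_force: [-0.1, -0.3, 0.9]
width: 0.6
grasp_force: 0.0
```

Emit:
jog_arm:
  motion:
    - {"fingers": 0.2, "dp": [0.05, 0, -0.9], "turn": [0, 0, 0]}
    - {"fingers": 0.2, "dp": [0, 0, -0.9], "turn": [0, 0, 0]}
    - {"fingers": 0.2, "dp": [0, 0, -0.7], "turn": [0, 0, 0]}
    - {"fingers": 0.2, "dp": [0, 0, -0.25], "turn": [0, 0, 0]}
    - {"fingers": 0.2, "dp": [0, 0, 0], "turn": [0, 0, 0]}

```text
t: 1.4
ee_pos: [0.5085, 0.0261, 0.1029]
tool_rot: [-1.967, -2.449, 0.0]
contact_force: [-0.7, -0.8, 0.2]
width: 0.596
grasp_force: 0.0
```

```bash
python3 - <<'E'
from h import *
o=ctrl.get_obs();print(o["ee_pos"],o["contact_force"])
a=ctrl.grab_frame("wrist");b=ctrl.grab_frame("side")[120:280,200:400]
cv2.imwrite("pics/pre.png",np.vstack([a[:,:],cv2.resize(b,(250,200),interpolation=2) if 0 else np.zeros((0,640,3),np.uint8)]))
E
```

```text
[0.50850263 0.02606957 0.102877  ] [-0.66979314 -0.76754696  0.2351678 ]
```

View pics/pre.png

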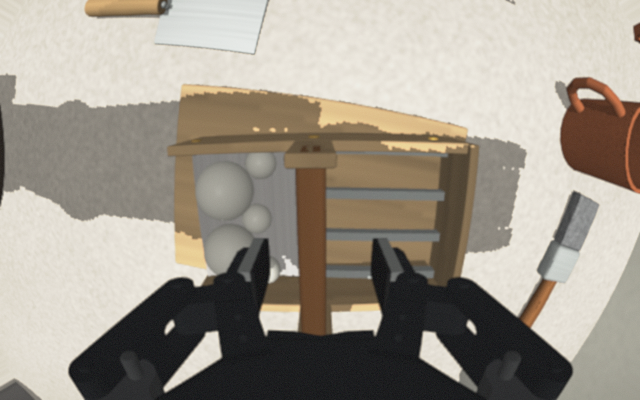

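The fingers straddle the bar: pads at columns 268 and 373, bar at about 313. All five balls are on the plate on the left, clear of the closing path. Now I close and lift.

Emit:
jog_arm:
  motion:
    - {"fingers": -0.3, "dp": [-0.1, 0, 0], "turn": [0, 0, 0]}
    - {"fingers": -0.7, "dp": [0, 0, 0], "turn": [0, 0, 0]}
    - {"fingers": -1, "dp": [0, 0, 0], "turn": [0, 0, 0]}
    - {"fingers": -1, "dp": [0, 0, 0], "turn": [0, 0, 0]}
    - {"fingers": -1, "dp": [0, 0, 0], "turn": [0, 0, 0]}
    - {"fingers": -1, "dp": [0, 0, 0], "turn": [0, 0, 0]}
  force: 90

```text
t: 2.25
ee_pos: [0.5051, 0.0261, 0.1035]
tool_rot: [1.966, 2.45, 0.001]
contact_force: [-1.7, -0.7, 7.8]
width: 0.122
grasp_force: 88.4
```

Emit:
jog_arm:
  motion:
    - {"fingers": -1, "dp": [0, 0, 0.2], "turn": [0, 0, 0]}
    - {"fingers": -1, "dp": [0, 0, 0.4], "turn": [0, 0, 0]}
    - {"fingers": -1, "dp": [0, 0, 0.6], "turn": [0.07, -0.35, 0]}
    - {"fingers": -1, "dp": [0, 0, 0.7], "turn": [0.07, -0.35, 0]}
    - {"fingers": -1, "dp": [0, 0, 0.7], "turn": [0, 0, 0]}
    - {"fingers": -1, "dp": [0, 0, 0.7], "turn": [0, 0, 0]}
    - {"fingers": -1, "dp": [0, 0, 0.5], "turn": [0, 0, 0]}
    - {"fingers": -1, "dp": [0, 0, 0.2], "turn": [0, 0, 0]}

```text
t: 3.25
ee_pos: [0.5052, 0.0261, 0.2237]
tool_rot: [1.925, 2.397, 0.119]
contact_force: [-0.3, -0.2, -6.8]
width: 0.124
grasp_force: 88.1
```

Emit:
jog_arm:
  motion:
    - {"fingers": -1, "dp": [-0.02, -0.15, 0], "turn": [0, 0, 0]}
    - {"fingers": -1, "dp": [-0.06, -0.35, 0], "turn": [0, 0, 0]}
    - {"fingers": -1, "dp": [-0.1, -0.55, 0], "turn": [0, 0, 0]}
    - {"fingers": -1, "dp": [-0.11, -0.65, 0], "turn": [0, 0, 0]}
    - {"fingers": -1, "dp": [-0.12, -0.7, 0], "turn": [0, 0, 0]}
    - {"fingers": -1, "dp": [-0.12, -0.7, 0], "turn": [0, 0, 0]}
    - {"fingers": -1, "dp": [-0.12, -0.7, 0], "turn": [0, 0, 0]}
    - {"fingers": -1, "dp": [-0.12, -0.7, 0], "turn": [0, 0, 0]}

```text
t: 4.25
ee_pos: [0.4809, -0.1104, 0.222]
tool_rot: [1.927, 2.398, 0.116]
contact_force: [1.3, 0.5, -6.6]
width: 0.124
grasp_force: 88.1
```

Emit:
jog_arm:
  motion:
    - {"fingers": -1, "dp": [-0.12, -0.7, 0], "turn": [0, 0, 0]}
    - {"fingers": -1, "dp": [-0.12, -0.7, 0], "turn": [0, 0, 0]}
    - {"fingers": -1, "dp": [-0.12, -0.7, 0], "turn": [0, 0, 0]}
    - {"fingers": -1, "dp": [-0.12, -0.7, 0], "turn": [0, 0, 0]}
    - {"fingers": -1, "dp": [-0.12, -0.7, 0], "turn": [0, 0, 0]}
    - {"fingers": -1, "dp": [-0.12, -0.7, 0], "turn": [0, 0, 0]}
    - {"fingers": -1, "dp": [-0.12, -0.7, 0], "turn": [0, 0, 0]}
    - {"fingers": -1, "dp": [-0.12, -0.7, 0], "turn": [0, 0, 0]}

```text
t: 5.25
ee_pos: [0.4519, -0.2782, 0.2219]
tool_rot: [1.927, 2.398, 0.117]
contact_force: [0.4, -1.1, -5.5]
width: 0.123
grasp_force: 88.1
```

Emit:
jog_arm:
  motion:
    - {"fingers": -1, "dp": [-0.12, -0.7, 0], "turn": [0, 0, 0]}
    - {"fingers": -1, "dp": [-0.09, -0.55, 0], "turn": [0, 0, 0]}
    - {"fingers": -1, "dp": [-0.07, -0.4, 0], "turn": [0, 0, 0]}
    - {"fingers": -1, "dp": [-0.03, -0.2, 0], "turn": [0, 0, 0]}
    - {"fingers": -1, "dp": [0, 0, 0], "turn": [0, 0, 0]}
    - {"fingers": -1, "dp": [0, 0, 0], "turn": [0, 0, 0]}

```text
t: 6.0
ee_pos: [0.4441, -0.3316, 0.2228]
tool_rot: [1.924, 2.399, 0.118]
contact_force: [-0.0, -0.3, -7.6]
width: 0.125
grasp_force: 88.1
```

```bash
python3 - <<'E'
from h import *
o=ctrl.get_obs();print(o["t"],o["ee_pos"],o["joints"])
a=ctrl.grab_frame("wrist")[:330];b=ctrl.grab_frame("side")[120:400,230:520]
h=330;b=cv2.resize(b,(342,330),interpolation=2)
cv2.imwrite("pics/bowl.png",cv2.resize(np.hstack([a,b]),None,fx=.8,fy=.8,interpolation=3))
c=ctrl.calibration("wrist")
T=np.array(c["T"])
for p in((.460,-.335,.06),(.36,-.335,.06),(.56,-.335,.06),(.46,-.24,.06)):
    q=T[:3,:3].T@(np.array(p)-T[:3,3]);th=np.arctan2(np.hypot(q[0],q[1]),-q[2]);r=th/np.hypot(q[0],q[1])*c["fx"];print(c["cx"]+r*q[0],c["cy"]-r*q[1])
E
```

```text
6.0 [ 0.44409388 -0.33164086  0.22278021] [ 0.48174174  0.29839171  0.139743    1.83485547 -0.14019593  0.94714633
  0.91105168]
320.0100507921283 188.27045672656433
220.78541183848506 169.6598964989033
410.4997128259983 205.7669335943403
341.54900803009036 93.7804655173973
```

View pics/bowl.png

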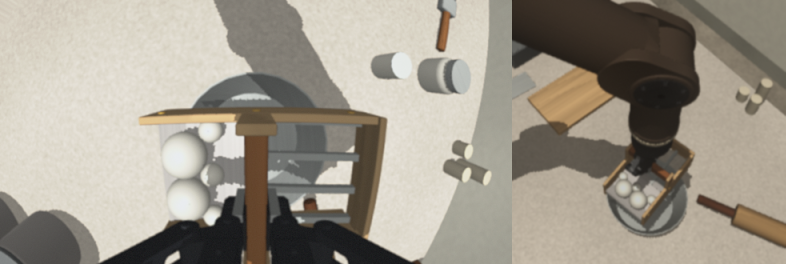

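The sieve is over the bowl, with the bowl centred under the bar at column 320 as projected. All five balls are still on the plate. Now I tilt the closed end down.

Emit:
jog_arm:
  motion:
    - {"fingers": -1, "dp": [0, -0.1, -0.2], "turn": [-0.09, 0.39, 0]}
    - {"fingers": -1, "dp": [0, -0.1, -0.2], "turn": [-0.09, 0.39, 0]}
    - {"fingers": -1, "dp": [0, 0, -0.2], "turn": [-0.09, 0.39, 0]}
    - {"fingers": -1, "dp": [0, 0, -0.2], "turn": [-0.09, 0.39, 0]}
    - {"fingers": -1, "dp": [0, 0, 0], "turn": [-0.09, 0.39, 0]}
    - {"fingers": -1, "dp": [0, 0, 0], "turn": [-0.09, 0.39, 0]}
    - {"fingers": -1, "dp": [0, 0, 0], "turn": [-0.09, 0.39, 0]}
    - {"fingers": -1, "dp": [0, 0, 0], "turn": [-0.09, 0.39, 0]}

```text
t: 7.1
ee_pos: [0.4446, -0.3381, 0.1988]
tool_rot: [-1.815, -2.263, 0.405]
contact_force: [-0.4, -0.2, -6.4]
width: 0.121
grasp_force: 88.3
```

Emit:
jog_arm:
  motion:
    - {"fingers": -1, "dp": [0, 0, 0], "turn": [0, 0, 0]}
    - {"fingers": -1, "dp": [0, 0, 0], "turn": [0, 0, 0]}
    - {"fingers": -1, "dp": [0, 0, 0], "turn": [0, 0, 0]}
    - {"fingers": -1, "dp": [0, 0, 0], "turn": [0, 0, 0]}
    - {"fingers": -1, "dp": [0, 0, 0], "turn": [0, 0, 0]}
    - {"fingers": -1, "dp": [0, 0, 0], "turn": [0, 0, 0]}
    - {"fingers": -1, "dp": [0, 0, 0], "turn": [0, 0, 0]}
    - {"fingers": -1, "dp": [0, 0, 0], "turn": [0, 0, 0]}

```text
t: 8.1
ee_pos: [0.4438, -0.3384, 0.1988]
tool_rot: [-1.816, -2.263, 0.402]
contact_force: [0.1, 0.1, -5.9]
width: 0.124
grasp_force: 89.1
```

```bash
python3 - <<'E'
from h import *
o=ctrl.get_obs();print(o["t"],o["ee_pos"],o["tool_rot"],o["contact_force"])
a=ctrl.grab_frame("wrist")[:330];b=ctrl.grab_frame("side")[120:400,230:520]
b=cv2.resize(b,(342,330),interpolation=2)
cv2.imwrite("pics/tilt.png",cv2.resize(np.hstack([a,b]),None,fx=.8,fy=.8,interpolation=3))
E
```

```text
8.1 [ 0.44380612 -0.3384212   0.19881687] [-1.81595534 -2.26318715  0.40247202] [ 0.05424821  0.10085692 -5.9228565 ]
```

View pics/tilt.png

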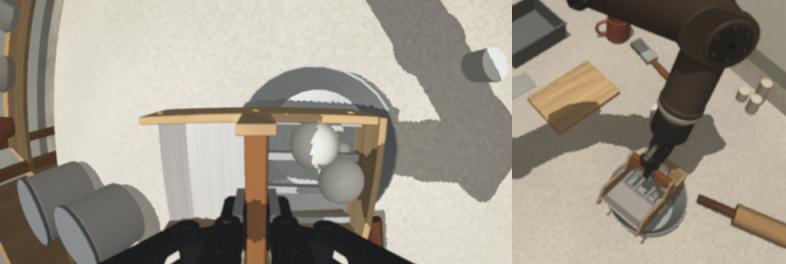

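The plate is empty and both large balls are over the slots, with one small ball visible at about (343,148), probably below the floor. I'll rock and shake gently so no small ball stays wedged.

Emit:
jog_arm:
  motion:
    - {"fingers": -1, "dp": [0, 0.3, 0], "turn": [0.1, -0.5, 0]}
    - {"fingers": -1, "dp": [0, -0.3, 0], "turn": [0.1, -0.5, 0]}
    - {"fingers": -1, "dp": [0, -0.3, 0], "turn": [0.1, -0.5, 0]}
    - {"fingers": -1, "dp": [0, 0.3, 0], "turn": [0, 0, 0]}
    - {"fingers": -1, "dp": [0, 0.3, 0], "turn": [-0.1, 0.5, 0]}
    - {"fingers": -1, "dp": [0, -0.3, 0], "turn": [-0.1, 0.5, 0]}
    - {"fingers": -1, "dp": [0, -0.3, 0], "turn": [-0.1, 0.5, 0]}
    - {"fingers": -1, "dp": [0, 0.3, 0], "turn": [0, 0, 0]}

```text
t: 9.2
ee_pos: [0.4448, -0.3378, 0.1978]
tool_rot: [-1.814, -2.263, 0.405]
contact_force: [0.1, 0.5, -5.9]
width: 0.117
grasp_force: 89.1
```

Emit:
jog_arm:
  motion:
    - {"fingers": -1, "dp": [0, 0.3, 0], "turn": [0, 0, 0]}
    - {"fingers": -1, "dp": [0, -0.3, 0], "turn": [0, 0, 0]}
    - {"fingers": -1, "dp": [0, -0.3, 0], "turn": [0, 0, 0]}
    - {"fingers": -1, "dp": [0, 0.3, 0], "turn": [0, 0, 0]}
    - {"fingers": -1, "dp": [0, 0, 0.4], "turn": [0, 0, 0]}
    - {"fingers": -1, "dp": [0, 0, 0.8], "turn": [0, 0, 0]}
    - {"fingers": -1, "dp": [0, 0, 0.8], "turn": [0, 0, 0]}
    - {"fingers": -1, "dp": [0, 0, 0.5], "turn": [0, 0, 0]}

```text
t: 10.2
ee_pos: [0.4441, -0.3387, 0.2757]
tool_rot: [-1.817, -2.265, 0.402]
contact_force: [0.1, -0.5, -5.4]
width: 0.124
grasp_force: 89.1
```

Emit:
jog_arm:
  motion:
    - {"fingers": -1, "dp": [0, 0, 0.5], "turn": [0, 0, 0]}
    - {"fingers": -1, "dp": [0, 0, 0.8], "turn": [0, 0, 0]}
    - {"fingers": -1, "dp": [0, 0, 0.8], "turn": [0, 0, 0]}
    - {"fingers": -1, "dp": [0, 0, 0.5], "turn": [0, 0, 0]}
    - {"fingers": -1, "dp": [0, 0, 0], "turn": [0, 0, 0]}
    - {"fingers": -1, "dp": [0, 0, 0], "turn": [0, 0, 0]}

```text
t: 10.95
ee_pos: [0.4436, -0.3381, 0.3509]
tool_rot: [-1.815, -2.262, 0.403]
contact_force: [0.4, 0.4, -5.9]
width: 0.123
grasp_force: 89.1
```

```bash
python3 - <<'E'
from h import *
o=ctrl.get_obs();print(o["t"],o["ee_pos"],o["contact_force"])
F={n:ctrl.grab_frame(n) for n in("scene","side","wrist")}
for n,f in F.items():cv2.imwrite(f"pics/n2_{n}.png",f)
for n,(x,y,X,Y) in(("scene",(150,90,270,240)),("side",(320,260,430,380)),("wrist",(100,60,560,280))):
    hsv=cv2.cvtColor(F[n],cv2.COLOR_BGR2HSV);
    for lo in(140,170,200):
        m=cv2.inRange(hsv,(0,0,lo),(180,35,255))[y:Y,x:X]
        k,l,s,ce=cv2.connectedComponentsWithStats(m);print(n,lo,[(np.round(ce[i]+[x,y]).astype(int).tolist(),s[i,2:].tolist()) for i in range(1,k) if s[i,4]>12])
E
```

```text
10.95 [ 0.44357385 -0.33813028  0.35085952] [ 0.42757528  0.40977998 -5.89901792]
scene 140 [([188, 115], [40, 31, 790]), ([218, 174], [120, 123, 8686]), ([207, 207], [33, 12, 209]), ([228, 209], [5, 6, 17]), ([187, 216], [4, 6, 14])]
scene 170 [([203, 119], [8, 5, 28]), ([220, 121], [9, 7, 35]), ([240, 121], [30, 8, 150]), ([264, 137], [13, 6, 43]), ([166, 146], [10, 8, 23]), ([221, 164], [84, 46, 1718]), ([190, 162], [6, 7, 18]), ([265, 174], [9, 9, 33]), ([187, 181], [19, 9, 85]), ([251, 189], [10, 8, 35]), ([265, 191], [11, 8, 37]), ([245, 198], [9, 6, 18]), ([261, 201], [20, 11, 130]), ([162, 218], [27, 36, 505]), ([242, 207], [6, 7, 20]), ([237, 232], [7, 7, 18]), ([179, 237], [7, 5, 13])]
scene 200 []
side 140 [([371, 278], [12, 10, 21]), ([361, 298], [53, 44, 1036]), ([342, 323], [43, 66, 235]), ([415, 331], [3, 26, 36]), ([394, 327], [7, 6, 24]), ([358, 350], [38, 31, 586]), ([391, 352], [17, 22, 94])]
side 170 []
side 200 []
wrist 140 [([103, 79], [10, 43, 272]), ([268, 135], [434, 220, 40991]), ([553, 78], [20, 43, 484]), ([102, 125], [5, 45, 172]), ([400, 122], [67, 23, 7
[... 912 characters left out ...]
), ([440, 160], [25, 16, 155]), ([403, 183], [32, 53, 1264]), ([339, 180], [10, 18, 133]), ([439, 179], [8, 15, 98]), ([517, 237], [89, 93, 7201]), ([355, 213], [63, 39, 1340]), ([384, 250], [93, 31, 1418]), ([423, 274], [31, 6, 145])]
wrist 200 [([270, 106], [416, 149, 28573]), ([553, 65], [18, 14, 178]), ([400, 122], [63, 22, 509]), ([443, 135], [7, 4, 21]), ([483, 139], [3, 9, 17]), ([267, 207], [74, 120, 7043]), ([368, 157], [8, 9, 45]), ([440, 160], [8, 11, 48]), ([401, 183], [28, 51, 988]), ([339, 180], [9, 18, 109]), ([439, 179], [6, 13, 60]), ([518, 237], [88, 92, 7107]), ([355, 215], [61, 38, 1152]), ([385, 251], [87, 30, 1281]), ([208, 277], [10, 7, 26]), ([425, 274], [22, 4, 64])]
```

```bash
python3 - <<'E'
import cv2,numpy as np
g=lambda n,x,y,X,Y,w,h:cv2.resize(cv2.imread(f"pics/n2_{n}.png")[y:Y,x:X],(w,h),interpolation=2)
top=np.hstack([g("scene",150,100,270,240,343,300+100),g("side",310,250,430,390,343,400)])
bot=g("wrist",300,80,640,180+20,686,200) if 0 else g("wrist",120,80,560,290,416,198)
bot=np.hstack([bot,np.zeros((198,686-416,3),np.uint8)])
cv2.imwrite("pics/chk.png",np.vstack([top,bot]))
E
```

```text
(no output)
```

View pics/chk.png

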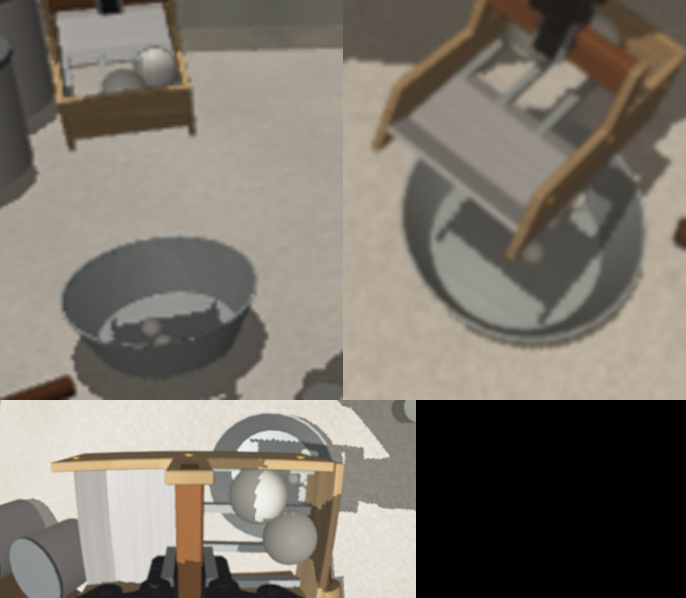

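Bowl check: the scene shows two small balls at about (202,214) and (207,219). The side shows one at (377,337) and a bit at (391,320). The wrist shows one at (430,163), seen through the slots. I'll check whether that one lies on the bowl floor.

```bash
python3 - <<'E'
from h import *
cs={n:ctrl.calibration(n) for n in("scene","side","wrist")}
z=.013
for n,u,v in(("scene",202.5,214.4),("scene",207,219),("side",377,337.5),("side",391,320),("wrist",430,163)):
    p=onz(cs[n],u,v,z,n=="wrist");print(n,np.round(p,3),"scene",np.round(proj(cs["scene"],p)),"side",np.round(proj(cs["side"],p)))
# the wrist ray at height of bars: sieve-local coordinates
o=ctrl.get_obs();p=onz(cs["wrist"],430,163,o["ee_pos"][2]-.09,True);print(p-o["ee_pos"])
E
```

```text
scene [ 0.465 -0.348  0.013] scene [202. 214.] side [376. 337.]
scene [ 0.488 -0.332  0.013] scene [207. 219.] side [379. 326.]
side [ 0.466 -0.35   0.013] scene [202. 215.] side [377. 337.]
side [ 0.521 -0.337  0.013] scene [204. 226.] side [391. 320.]
wrist [ 0.493 -0.332  0.013] scene [207. 220.] side [380. 325.]
[ 0.0377428   0.04562694 -0.09      ]
```

Emit:
jog_arm:
  motion:
    - {"fingers": -1, "dp": [0, 0.2, 0.6], "turn": [0, 0, 0]}
    - {"fingers": -1, "dp": [0, 0.3, 0.9], "turn": [0, 0, 0]}
    - {"fingers": -1, "dp": [0, 0.3, 0.9], "turn": [0, 0, 0]}
    - {"fingers": -1, "dp": [0, 0.2, 0.6], "turn": [0, 0, 0]}
    - {"fingers": -1, "dp": [0, 0, 0], "turn": [0, 0, 0]}

```text
t: 11.72
ee_pos: [0.4443, -0.3083, 0.4424]
tool_rot: [-1.817, -2.265, 0.402]
contact_force: [-0.2, 0.5, -6.3]
width: 0.119
grasp_force: 89.1
```

```bash
python3 - <<'E'
from h import *
f=ctrl.grab_frame("side");cv2.imwrite("pics/n3_side.png",f)
hsv=cv2.cvtColor(f,cv2.COLOR_BGR2HSV);print(ctrl.get_obs()["ee_pos"])
np.set_printoptions(linewidth=250)
print("cols 364..410 step1 rows 312..346 brightness/10");P=f[312:347,364:411].astype(int)
for r in range(P.shape[0]): print(312+r,' '.join('%2d'%(v//8) for v in P[r].mean(1)))
print("warmth R-B");W=P[:,:,2]-P[:,:,0]
for r in range(0,P.shape[0]): print(312+r,' '.join('%2d'%v for v in W[r]))
E
```

```text
[ 0.44393469 -0.30849339  0.44137971]
cols 364..410 step1 rows 312..346 brightness/10
312  8  8  8  8  8  8  8  8  8  8  8  8  8  8  8  8  8  8  8  8  8  7  7  7  7  7  7  7  8  9 10  9  8  7  7  7  7  8 10 11 12 12 12 11 11 12 14
313  8  8  8  8  8  8  8  8  8  8  8  8  8  8  8  8  8  7  8  8  8  8  8  7  7  7  7  7  7  8  8  8  7  7  7  7  8  9 11 11 12 12 12 12 12 12 13
314  7  7  8  8  8  8  8  8  8  8  8  8  8  8  8  7  7  8  8  8  8  8  8  7  7  7  7  7  7  7  7  7  7  7  7  8  9 11 12 12 12 12 12 11 12 11 11
315  8  8  8  8  8  8  8  7  8  8  8  8  8  8  8  7  7  8  8  8  8  8  8  7  8  8  8  8  8  8  7  7  7  7  7  9 11 11 12 12 12 12 11 11 11 11 11
316  8  8  8  8  8  8  8  8  8  8  8  8  8  8  8  8  7  7  8  8  8  8  8  8  9  9 10 10  9  9  8  7  7  7  8 10 11 12 12 12 11 11 11 11 11 11 11
317  8  7  7  8  7  7  8  8  8  8  8  8  8  8  8  8  8  7  7  7  8  7  8  8  9 10 11 11 11 10  9  7  7  7  9 11 11 11 11 11 11 11 11 11 11 11 11
318  7  8  7  7  7  7  8  7  8  7  8  8  8  8  8  8  8  8  8  7  8  7  8  9 10 11 11 12 11 10  9  7  7  8  9 11 11 11 11 11 11 11 11 11 11 11 11
[... 8446 characters left out ...]
  8  8  9  9  9 10  8  7  6  8  8  7  8  8  7  7  7  7  7  8  8  8  8  8  8  8  7  8  7  6  6  6  5  6  6  5  6  6  6  6
343  8  8  9  7  8  7  8  8  8  8  9  8  8  6  7  7  8  7  8  8  8  8  8  7  8  8  9  8  8  8  8  8  7  7  7  7  6  6  6  5  6  5  5  5  6  5  6
344  8  8  7  7  8  8  8  8  8  7  8  8  7  7  7  8  8  8  7  8  8  9  7  7  8  8  8  8  8  8  8  8  8  9  8  7  6  6  6  5  5  5  6  6  6  6  6
345  8  8  8  8  7  8  7  8  8  8  8  8  8  8  8  8  8  8  7  8  7  8  8  8  8  8  8  8  8  8  8  8  8  8  8  7  6  6  6  6  6  5  6  6  6  6  5
346  8  8  8  8  8  7  8  8  7  7  8  8  8  8  8  8  8  8  8  8  8  8  8  8  7  8  8  8  8  8  9  7  8  8  7  6  6  6  5  6  6  5  6  6  6  5  5
```

The numbers show three small balls in the bowl, at side (391,319), (382,326) and (375,337). I carry the large balls to the tub with the closed end still down.

Emit:
jog_arm:
  motion:
    - {"fingers": -1, "dp": [0.06, 0.3, 0], "turn": [0, 0, 0]}
    - {"fingers": -1, "dp": [0.15, 0.6, -0.1], "turn": [0, 0, 0]}
    - {"fingers": -1, "dp": [0.22, 0.85, -0.2], "turn": [0, 0, 0]}
    - {"fingers": -1, "dp": [0.25, 0.95, -0.3], "turn": [0, 0, -0.06]}
    - {"fingers": -1, "dp": [0.25, 0.95, -0.3], "turn": [0, 0, -0.06]}
    - {"fingers": -1, "dp": [0.25, 0.95, -0.3], "turn": [0, 0, -0.06]}
    - {"fingers": -1, "dp": [0.25, 0.95, -0.3], "turn": [0, 0, -0.06]}
    - {"fingers": -1, "dp": [0.25, 0.95, -0.3], "turn": [0, 0, -0.06]}

```text
t: 12.78
ee_pos: [0.4943, -0.111, 0.3869]
tool_rot: [-1.858, -2.221, 0.396]
contact_force: [0.1, 0.6, -5.6]
width: 0.117
grasp_force: 89.1
```

Emit:
jog_arm:
  motion:
    - {"fingers": -1, "dp": [0.25, 0.95, -0.3], "turn": [0, 0, -0.06]}
    - {"fingers": -1, "dp": [0.25, 0.95, -0.3], "turn": [0, 0, -0.06]}
    - {"fingers": -1, "dp": [0.25, 0.95, -0.3], "turn": [0, 0, -0.06]}
    - {"fingers": -1, "dp": [0.25, 0.95, -0.3], "turn": [0, 0, -0.06]}
    - {"fingers": -1, "dp": [0.25, 0.95, -0.3], "turn": [0, 0, -0.06]}
    - {"fingers": -1, "dp": [0.25, 0.95, -0.3], "turn": [0, 0, -0.06]}
    - {"fingers": -1, "dp": [0.25, 0.95, -0.3], "turn": [0, 0, -0.06]}
    - {"fingers": -1, "dp": [0.25, 0.95, -0.3], "turn": [0, 0, -0.06]}

```text
t: 13.78
ee_pos: [0.5537, 0.1168, 0.3149]
tool_rot: [-1.927, -2.152, 0.385]
contact_force: [-0.1, 0.4, -6.5]
width: 0.128
grasp_force: 89.1
```

Emit:
jog_arm:
  motion:
    - {"fingers": -1, "dp": [0.25, 0.95, -0.3], "turn": [0, 0, -0.06]}
    - {"fingers": -1, "dp": [0.25, 0.95, -0.3], "turn": [0, 0, -0.06]}
    - {"fingers": -1, "dp": [0.25, 0.95, -0.2], "turn": [0, 0, -0.06]}
    - {"fingers": -1, "dp": [0.22, 0.85, -0.1], "turn": [0, 0, -0.06]}
    - {"fingers": -1, "dp": [0.15, 0.6, 0], "turn": [0, 0, -0.06]}
    - {"fingers": -1, "dp": [0.06, 0.3, 0], "turn": [0, 0, 0]}
    - {"fingers": -1, "dp": [0, 0, 0], "turn": [0, 0, 0]}
    - {"fingers": -1, "dp": [0, 0, 0], "turn": [0, 0, 0]}

```text
t: 14.78
ee_pos: [0.5898, 0.2514, 0.2891]
tool_rot: [-1.972, -2.107, 0.376]
contact_force: [-0.1, -0.7, -4.6]
width: 0.12
grasp_force: 89.1
```

```bash
cat > q.py <<'E'
from h import *
from scipy.spatial.transform import Rotation as R
o=ctrl.get_obs();M=R.from_rotvec(o["tool_rot"]).as_matrix()
sx=M[:,1]*np.sign(M[0,1]);sz=-M[:,2]
print("t",o["t"],"tcp",np.round(o["ee_pos"],4),"grip",np.round(o["ee_pos"]+.011*sz,4),"yaw",np.degrees(np.arctan2(sx[1],sx[0])),"tilt(+closed down)",np.arcsin(-sx[2]),"roll",np.degrees(np.arcsin(np.cross(sz,sx)[2])),"F",np.round(o["contact_force"],1),"j",np.round(o["joints"],2))
E
python3 q.py
```

```text
t 14.775 tcp [0.5898 0.2514 0.2891] grip [0.5935 0.2517 0.2994] yaw 3.7188190304250615 tilt(+closed down) 0.34697946257748785 roll -0.3840032631990642 F [-0.1 -0.7 -4.6] j [-0.46  0.65  0.07  1.14 -0.15  1.69 -0.32]
```

Emit:
jog_arm:
  motion:
    - {"fingers": -1, "dp": [0.1, 0.4, 0], "turn": [0, 0, 0]}
    - {"fingers": -1, "dp": [0.15, 0.6, -0.2], "turn": [0, 0, 0]}
    - {"fingers": -1, "dp": [0.15, 0.6, -0.5], "turn": [0, 0, 0]}
    - {"fingers": -1, "dp": [0.14, 0.3, -0.7], "turn": [0, 0, 0]}
    - {"fingers": -1, "dp": [0, 0, -0.6], "turn": [0, 0, 0]}
    - {"fingers": -1, "dp": [0, 0, -0.4], "turn": [0.02, -0.3, 0]}
    - {"fingers": -1, "dp": [0, 0, -0.3], "turn": [0.03, -0.5, 0]}
    - {"fingers": -1, "dp": [0, 0, -0.1], "turn": [0.03, -0.5, 0]}

```text
t: 15.78
ee_pos: [0.6053, 0.3081, 0.2027]
tool_rot: [-2.07, -2.211, 0.193]
contact_force: [0.5, 0.4, -5.4]
width: 0.123
grasp_force: 89.1
```

```bash
python3 q.py
```

```text
t 15.775 tcp [0.6053 0.3081 0.2027] grip [0.6071 0.3083 0.2136] yaw 3.726670720950414 tilt(+closed down) 0.16577962461668627 roll -0.5034427893787311 F [ 0.5  0.4 -5.4] j [-0.56  0.65  0.07  1.31 -0.11  1.34 -0.4 ]
```

Emit:
jog_arm:
  motion:
    - {"fingers": -1, "dp": [0, 0, 0], "turn": [0.04, -0.6, 0]}
    - {"fingers": -1, "dp": [0, 0, 0], "turn": [0.04, -0.6, 0]}
    - {"fingers": -1, "dp": [0, 0, 0], "turn": [0.04, -0.6, 0]}
    - {"fingers": -1, "dp": [0, 0, 0], "turn": [0.04, -0.6, 0]}
    - {"fingers": -1, "dp": [0, 0, 0], "turn": [0.04, -0.6, 0]}
    - {"fingers": -1, "dp": [0, 0, 0], "turn": [0.04, -0.6, 0]}
    - {"fingers": -1, "dp": [0, 0, 0], "turn": [0.04, -0.6, 0]}
    - {"fingers": -1, "dp": [0, 0, 0], "turn": [0.04, -0.6, 0]}

```text
t: 16.77
ee_pos: [0.6049, 0.3078, 0.2038]
tool_rot: [1.878, 2.001, 0.511]
contact_force: [1.6, -1.0, -5.6]
width: 0.122
grasp_force: 89.1
```

Emit:
jog_arm:
  motion:
    - {"fingers": -1, "dp": [0, 0, 0], "turn": [0.04, -0.6, 0]}
    - {"fingers": -1, "dp": [0, 0, 0], "turn": [0.02, -0.4, 0]}
    - {"fingers": -1, "dp": [0, 0, 0], "turn": [0, 0, 0]}
    - {"fingers": -1, "dp": [0, 0, 0], "turn": [0, 0, 0]}
    - {"fingers": -1, "dp": [0, 0, 0], "turn": [0, 0, 0]}
    - {"fingers": -1, "dp": [0, 0, 0], "turn": [0, 0, 0]}
    - {"fingers": -1, "dp": [0, 0, 0], "turn": [0, 0, 0]}
    - {"fingers": -1, "dp": [0, 0, 0], "turn": [0, 0, 0]}

```text
t: 17.77
ee_pos: [0.606, 0.3094, 0.2048]
tool_rot: [1.795, 1.913, 0.634]
contact_force: [0.3, 0.9, -3.9]
width: 0.122
grasp_force: 91.0
```

```bash
python3 q.py; python3 - <<'E'
from h import *
F={n:ctrl.grab_frame(n) for n in("scene","side","wrist")}
for n,f in F.items():
    cv2.imwrite(f"pics/n4_{n}.png",f)
    c=ctrl.calibration(n)
    # warm whitish round blobs
    W=cv2.GaussianBlur(f,(3,3),0).astype(int);hsv=cv2.cvtColor(f,cv2.COLOR_BGR2HSV)
    g=cv2.cvtColor(f,cv2.COLOR_BGR2GRAY)
    x,y,X,Y=dict(scene=(380,140,500,250),side=(190,110,300,200),wrist=(80,0,560,320))[n]
    r=dict(scene=(4,10),side=(5,11),wrist=(12,40))[n]
    H=cv2.HoughCircles(cv2.resize(g[y:Y,x:X],None,fx=3,fy=3,interpolation=2),cv2.HOUGH_GRADIENT,1.5,3*r[0],param1=80,param2=30,minRadius=3*r[0],maxRadius=3*r[1])
    print(n,None if H is None else [(np.round(h[:2]/3+[x,y]).tolist(),round(h[2]/3,1),f[int(h[1]/3+y),int(h[0]/3+x)].tolist()) for h in H[0][:6]])
E
```

```text
t 17.775 tcp [0.606  0.3094 0.2048] grip [0.5993 0.309  0.2136] yaw 3.8080177705288993 tilt(+closed down) -0.6460021958697717 roll -0.3617799822336367 F [ 0.3  0.9 -3.9] j [-1.2   0.38  0.58  2.06  0.64  0.29 -1.22]
scene [([400.0, 201.0], np.float32(8.6), [37, 36, 36])]
side None
wrist [([342.0, 172.0], np.float32(38.0), [222, 231, 235]), ([397.0, 249.0], np.float32(36.9), [203, 217, 221]), ([386.0, 255.0], np.float32(24.8), [222, 231, 235]), ([417.0, 174.0], np.float32(38.0), [220, 229, 227]), ([446.0, 172.0], np.float32(33.6), [57, 72, 86]), ([354.0, 166.0], np.float32(25.2), [222, 231, 235])]
```

The wrist load is down to 3.9 N, which is the empty sieve. I level it, raise it and head back toward the board.

Emit:
jog_arm:
  motion:
    - {"fingers": -1, "dp": [0, 0, 0.3], "turn": [0, 0, 0]}
    - {"fingers": -1, "dp": [0, 0, 0.6], "turn": [-0.04, 0.6, 0]}
    - {"fingers": -1, "dp": [0, -0.2, 0.6], "turn": [-0.04, 0.7, 0]}
    - {"fingers": -1, "dp": [-0.2, -0.5, 0.4], "turn": [-0.04, 0.7, 0]}
    - {"fingers": -1, "dp": [-0.3, -0.8, 0], "turn": [-0.04, 0.7, 0]}
    - {"fingers": -1, "dp": [-0.35, -0.95, 0], "turn": [-0.04, 0.7, 0]}
    - {"fingers": -1, "dp": [-0.35, -0.95, 0], "turn": [-0.04, 0.7, 0]}
    - {"fingers": -1, "dp": [-0.35, -0.95, 0], "turn": [-0.03, 0.53, 0]}

```text
t: 18.92
ee_pos: [0.5596, 0.178, 0.2629]
tool_rot: [-2.147, -2.292, 0.005]
contact_force: [1.2, -0.7, -4.1]
width: 0.119
grasp_force: 91.0
```

Emit:
jog_arm:
  motion:
    - {"fingers": -1, "dp": [-0.35, -0.95, 0], "turn": [0, 0, 0]}
    - {"fingers": -1, "dp": [-0.35, -0.95, 0], "turn": [0, 0, 0]}
    - {"fingers": -1, "dp": [-0.35, -0.95, 0], "turn": [0, 0, 0]}
    - {"fingers": -1, "dp": [-0.35, -0.95, 0], "turn": [0, 0, 0]}
    - {"fingers": -1, "dp": [-0.2, -0.6, 0], "turn": [0, 0, 0]}
    - {"fingers": -1, "dp": [0, 0, 0], "turn": [0, 0, 0]}
    - {"fingers": -1, "dp": [0, 0, 0], "turn": [0, 0, 0]}

```text
t: 19.8
ee_pos: [0.5118, 0.0482, 0.2621]
tool_rot: [2.146, 2.293, -0.003]
contact_force: [-0.1, 0.0, -4.1]
width: 0.12
grasp_force: 90.9
```

```bash
python3 q.py; python3 - <<'E'
from h import *
c=ctrl.calibration("side");f=ctrl.grab_frame("side");cv2.imwrite("pics/n5_side.png",f)
a=cv2.imread("pics/side0.png")
d=cv2.absdiff(f,a).max(2);m=np.zeros(d.shape,np.uint8)
poly=np.array([proj(c,p) for p in((.415,.225,.07),(.41,.385,.07),(.6,.395,.07),(.605,.23,.07))],np.int32)
cv2.fillPoly(m,[poly],255);m&=(d>25).astype(np.uint8)*255
k,l,s,ce=cv2.connectedComponentsWithStats(m)
for i in range(1,k):
    if s[i,4]>15:print(ce[i],s[i].tolist(),f[int(ce[i][1]),int(ce[i][0])],onz(c,*ce[i],.023))
cs=ctrl.calibration("scene");fs=ctrl.grab_frame("scene");cv2.imwrite("pics/n5_scene.png",fs);d=cv2.absdiff(fs,cv2.imread("pics/scene0.png")).max(2)
d=(d[175:260,385:485]>25).astype(np.uint8);k,l,s,ce=cv2.connectedComponentsWithStats(d)
for i in range(1,k):
    if s[i,4]>8:u=ce[i]+[385,175];print("scene",u,s[i].tolist(),fs[int(u[1]),int(u[0])],onz(cs,*u,.023))
E
```

```text
t 19.8 tcp [0.5118 0.0482 0.2621] grip [0.5118 0.0483 0.2731] yaw 3.8140185845323242 tilt(+closed down) 0.0008050261419304363 roll -0.11256862860375502 F [-0.1  0.  -4.1] j [-0.36  0.23  0.2   1.82 -0.05  1.1  -0.08]
[276.39325843 140.50561798] [270, 131, 15, 19, 89] [16 17 19] [0.62084253 0.30342727 0.023     ]
[263.44444444 155.18518519] [251, 149, 25, 14, 54] [43 55 66] [0.55583562 0.27423778 0.023     ]
[213.44444444 155.92592593] [209, 152, 9, 9, 54] [146 159 160] [0.43372694 0.35784416 0.023     ]
scene [433.06707317 195.35365854] [42, 13, 13, 16, 164] [131 139 142] [0.43455913 0.34739361 0.023     ]
scene [404.37837838 194.59459459] [16, 16, 7, 9, 37] [169 181 184] [0.42376741 0.25919812 0.023     ]
```

Both large balls are in the tub, at about (0.434,0.35) and (0.424,0.26). Now I place the sieve on the board.

Emit:
jog_arm:
  motion:
    - {"fingers": -1, "dp": [-0.2, -0.36, -0.5], "turn": [0, 0, 0]}
    - {"fingers": -1, "dp": [-0.19, -0.3, -0.9], "turn": [0, 0, 0]}
    - {"fingers": -1, "dp": [0, 0, -0.95], "turn": [0, 0, 0]}
    - {"fingers": -1, "dp": [0, 0, -0.95], "turn": [0, 0, 0]}
    - {"fingers": -1, "dp": [0, 0, -0.8], "turn": [0, 0, 0]}
    - {"fingers": -1, "dp": [0, 0, -0.5], "turn": [0, 0, 0]}
    - {"fingers": -1, "dp": [0, 0, -0.2], "turn": [0, 0, 0]}
    - {"fingers": -1, "dp": [0, 0, 0], "turn": [0, 0, 0]}

```text
t: 20.9
ee_pos: [0.4999, 0.0275, 0.118]
tool_rot: [2.147, 2.292, -0.004]
contact_force: [0.4, 0.2, -3.0]
width: 0.122
grasp_force: 90.8
```

```bash
python3 q.py
```

```text
t 20.9 tcp [0.4999 0.0275 0.118 ] grip [0.4999 0.0275 0.129 ] yaw 3.7631660573815506 tilt(+closed down) 0.001397962609575681 roll -0.1530238157987212 F [ 0.4  0.2 -3. ] j [-0.3   0.38  0.18  2.02 -0.09  0.74  0.  ]
```

Another 14.5 mm down, gently.

Emit:
jog_arm:
  motion:
    - {"fingers": -1, "dp": [0, 0.03, -0.2], "turn": [0, 0, 0]}
    - {"fingers": -1, "dp": [0, 0, -0.15], "turn": [0, 0, 0]}
    - {"fingers": -1, "dp": [0, 0, -0.1], "turn": [0, 0, 0]}
    - {"fingers": -1, "dp": [0, 0, 0], "turn": [0, 0, 0]}

```text
t: 21.4
ee_pos: [0.4995, 0.0281, 0.1042]
tool_rot: [2.147, 2.292, -0.005]
contact_force: [-0.5, 0.2, -3.1]
width: 0.122
grasp_force: 90.9
```

Emit:
jog_arm:
  motion:
    - {"fingers": -1, "dp": [0, 0, -0.04], "turn": [0, 0, 0]}
    - {"fingers": -1, "dp": [0, 0, 0], "turn": [0, 0, 0]}

```text
t: 21.65
ee_pos: [0.4997, 0.028, 0.1035]
tool_rot: [2.147, 2.292, -0.004]
contact_force: [-3.1, -0.9, 3.0]
width: 0.122
grasp_force: 91.7
```

Contact is made (+3 N). I release and retreat upward.

Emit:
jog_arm:
  motion:
    - {"fingers": -0.6, "dp": [0, 0, 0], "turn": [0, 0, 0]}
    - {"fingers": -0.3, "dp": [0, 0, 0], "turn": [0, 0, 0]}
    - {"fingers": 0, "dp": [0, 0, 0], "turn": [0, 0, 0]}
    - {"fingers": 0, "dp": [0, 0, 0], "turn": [0, 0, 0]}

```text
t: 22.15
ee_pos: [0.4997, 0.0282, 0.1032]
tool_rot: [2.147, 2.292, -0.004]
contact_force: [0.2, -1.3, -0.3]
width: 0.498
grasp_force: 0.0
```

Emit:
jog_arm:
  motion:
    - {"fingers": 0, "dp": [0, 0, 0.4], "turn": [0, 0, 0]}
    - {"fingers": 0, "dp": [0, 0, 0.8], "turn": [0, 0, 0]}
    - {"fingers": 0, "dp": [0, 0, 0.9], "turn": [0, 0, 0]}
    - {"fingers": 0, "dp": [0, 0, 0.9], "turn": [0, 0, 0]}
    - {"fingers": 0, "dp": [0, 0, 0.9], "turn": [0, 0, 0]}
    - {"fingers": 0, "dp": [0, -0.9, 0.9], "turn": [0, 0, 0]}
    - {"fingers": 0, "dp": [0, -0.9, 0.3], "turn": [0, 0, 0]}
    - {"fingers": 0, "dp": [0, 0, 0], "turn": [0, 0, 0]}

```text
t: 23.15
ee_pos: [0.5, -0.0281, 0.2578]
tool_rot: [2.15, 2.287, -0.002]
contact_force: [0.3, 0.3, -0.2]
width: 0.502
grasp_force: 0.0
```

```bash
python3 q.py; python3 - <<'E'
from h import *
c=ctrl.calibration("wrist");w=ctrl.grab_frame("wrist");cv2.imwrite("pics/n6_wrist.png",w)
hsv=cv2.cvtColor(w,cv2.COLOR_BGR2HSV)
T=np.array(c["T"])
def pj(p):
    q=T[:3,:3].T@(np.array(p)-T[:3,3]);h=np.hypot(q[0],q[1]);r=np.arctan2(h,-q[2])/h*c["fx"];return c["cx"]+r*q[0],c["cy"]-r*q[1]
u,v=map(int,pj((.4995,.028,.122)));print("exp bar px",u,v,hsv[v,u])
for z,lo,hi,name,A in((.122,(3,110,30),(14,255,190),"bar",150),):
    m=cv2.inRange(hsv,lo,hi);k,l,s,ce=cv2.connectedComponentsWithStats(m)
    for i in range(1,k):
        if s[i,4]>A and abs(ce[i][0]-u)<60 and abs(ce[i][1]-v)<80:
            ys,xs=np.where(l==i);P=np.array([onz(c,a,b,z,True)[:2] for a,b in zip(xs,ys)],np.float32)*1000;print(name,s[i],cv2.minAreaRect(P))
# wood mask (board+sieve) outline on the board plane
m=cv2.inRange(hsv,(8,60,30),(25,255,255));k,l,s,ce=cv2.connectedComponentsWithStats(m);i=l[v,u] or 1+s[1:,4].argmax()
ys,xs=np.where(l==i);P=np.array([onz(c,a,b,.018,True)[:2] for a,b in zip(xs,ys)],np.float32)*1000;print("wood",s[i],cv2.minAreaRect(P))
E
```

```text
t 23.15 tcp [ 0.5    -0.0281  0.2578] grip [ 0.5    -0.0281  0.2688] yaw 3.5330931320239665 tilt(+closed down) -0.001057825931355751 roll -0.18998787570120468 F [ 0.3  0.3 -0.2] j [-0.25  0.21  0.24  1.86 -0.05  1.08  0.07]
exp bar px 325 125 [ 13 150  95]
bar [ 316   72   15  108 1313] ((497.91839599609375, 27.79897689819336), (11.968565940856934, 94.39408874511719), 3.762151002883911)
wood [  234    60   180   126 13858] ((500.25579833984375, 26.323986053466797), (219.5061492919922, 154.6082763671875), 3.3883721828460693)
```

The sieve bar is at (498,28) mm with yaw 3.8°. The board centre is about (500,27) mm with yaw 3.4°, so the sieve stands centred and flat, and the gripper is clear.

```bash
python3 -c "
from workcell import ctrl
print(ctrl.finish_job())"
```

```text
the job is handed in; nothing more can be done
None
```

I handed the job in at about 23 s: the three small balls are in the bowl, both large balls are in the tub, and the empty sieve stands flat on the middle of its board, released.

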